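# Load a battery cell into the test holder

## Robot

A 6-joint arm with a two-finger parallel gripper is mounted at the origin on a cart in front of the work surface, level with it; the furniture and walls round the work are solid. World frame = base frame: x ahead of the robot, y to its left, z up, the work surface at z = 0. Lengths are in m, angles in rad, forces in N, time in s.
With the tool pointing down it reaches from about 0.3 to 0.875 m from the base axis. Payload 4.2 kg.
Tool frame: the origin (TCP) lies midway between the tips of the shut fingers; the grasp point (between the pads) lies 19 mm behind it (ctrl.grasp_offset is the distance from the TCP to the grasp point, in m); y points along the fingers, x is the direction in which the jaws open and shut, and the axes are right-handed (so a half turn about y gives the same grasp; the last joint's range is limited). The gripper opens to 85 mm and grips with 20 to 120 N. Pads are 22 mm wide; open, the fingers measure 114 mm over their backs; the gripper's body (76 mm by 85 mm) begins 54 mm behind the grasp point. The pads swing forward as they close: fully open they stand 13 mm farther back than shut.
Start: joints at [1.274, 0.32, 1.565, -0, 1.257, -0.02], TCP at [0.157, 0.553, 0.231] pointing down, gripper open.
Joint ranges: [-3.11, 3.11], [-0.84, 2.01], [0.21, 2.61], [-1.34, 4.49], [0.05, 2.63], [-2.56, 2.56]. Speed limits (rad/s): [2.57, 2.57, 3.14, 3.14, 3.14, 3.14].

## Interface

Orientations are given as a unit quaternion [w, x, y, z].
In Python, from cell import ctrl gives the robot as it stands. The module is installed in compiled form; this text tells all that it offers.
- The arm moves only by the tool play_rows, never from a script. Its argument "steps" is a list of rows, each an object with "fingers": the closure, from -1 (fully open) to 1 (shut), so that 0 is half open; "offset": the shift along the tool's x, y, z as a fraction of full scale, a list of three; "angular": the turn, a rotation vector about the tool's x, y, z as a fraction of full scale, a list of three. In form: [{"fingers": fingers, "offset": [x, y, z], "angular": [wx, wy, wz]}, ...]. A call has 1 to 10 rows; each row shifts and turns the commanded pose from where the row before left it, along the tool's axes as they then stand; what a row does not reach is not made up. Full scale, the value 1, is 150 mm for a shift and 45 degrees for a turn. A row lasts 1/10 s, in which the tool goes at most 50 mm and 8.59 degrees, less where a joint would pass 70% of its speed; a pose out of reach is approached as far as the arm can. A call with a number of a shift or a turn outside -1 to 1 is refused whole. A call with a gripper value outside its range is refused whole. The fingers move at their own pace and stop on an object; "squeeze" is the grip in N (left out, the last holds). Time passes only in rows, so rows that do not move let the fingers close. It gives the time, the measured TCP pose, the force and the opening at its end, in the units of the state.
- ctrl.state(): the state, without advancing time (a new reading comes with each control period).
- ctrl.grab_frame(name): name is "scene" or "side" or "wrist"; returns a dict with "frame" (420x560x3 uint8, red, green, blue), "mtx" (3x3 intrinsics, pixels), "camera_from_world" (4x4, takes a point from world to camera coordinates); the wrist camera has in their place "T_tool_cam" (4x4, takes a point from camera to tool coordinates, whose origin is the TCP and whose axes are the tool frame's). Camera axes: x right, y down, z forward; pixel columns grow to the right and rows downward; lengths in m; the calibration is good to about 2 mm. A picture is of the moment at which its call begins: read the wrist's pose just before it. There is no depth.
- ctrl.finish_job(): hands the job in, once; it reports no verdict.
Trained networks look in a picture, given as the dict that the camera call returned (one of the last four; its "shot" number tells which), for a name from the list of things; names that differ only in an ending like _2 or _b are one class to them, and where a whole thing is asked for, a point or a joint stands for the part that bears it (a point fixed in the world has none). Each returns a list of dicts, best first, with "confidence" (0 to 1); they miss things now and then, are a little off and sometimes report something else, mostly with a low value. They report only what shows in the picture. A call takes as long as a camera call. They do not tell look-alikes from the thing itself.
- ctrl.regions_of(picture, label): "mask" (420x560 bool, what is visible of it) and "extent" ([left, top, right, bottom] as shares, 0 to 1, of the picture: columns of its width, rows of its height, round what is visible of it).
- ctrl.mark_of(picture, label): "at" ([row, column] as shares, 0 to 1, of the picture: columns of its width, rows of its height: a listed point, or the origin of a listed thing).
The state is a dict: "time": time; "q": joint angles; "qvel": joint speeds; "joint_torque": joint torques, N m; "tool_pos": TCP position; "ee_rot": TCP orientation; "wrist_force": force on the tool from outside, world axes, zero at the start; "moment": the same for the moment, N m; "width": finger opening in m.
Only numpy, scipy, OpenCV 4.12 (cv2) and the standard library are available. Lean on these libraries where they do the work, as an engineer would, in place of code of your own. Each camera call takes 0.05 s, during which the arm holds its last target. There are 200 camera calls.

## Task

Load the wider of the two battery cells standing on the worktop into the open pocket of the test holder: slide it in upright from above, all the way down to the pocket floor before you let go, and leave it standing there. Leave the narrower cell standing where it is.

Things in the scene. Friction and masses are not known exactly. Their poses are not given: they have to be found in the camera images.
- wide_cell_center (a point): Wide cell, loose: upright aluminium box, black top plate, two flat terminals on top; 27 (x) x 70 (y) x 80 mm tall, terminals 4 mm more, about 0.30 kg. Point: its centre, 40 mm above its foot; z up, x across the 27 mm thickness, y along the width. Grip it across the thickness in its upper half, about 20 mm below the top: the fingertips then clear the holder when it is seated. Half a turn makes no difference.
- narrow_cell_center (a point): Narrow cell, a loose bystander: same materials, thickness and height as the wide one, but only 40 mm wide (27 x 40 x 80 mm, same axes). Point: its centre, 40 mm above its foot. The two cells swap places at random.
- holder: The cell holder, fixed to the worktop: a 116 (x) x 150 (y) x 6 mm aluminium plate with a grey sheet-metal pocket in its middle. The pocket's 4 mm walls end in lips flared outwards at 45 degrees that guide a cell in; the lips' rims are 40 mm above the worktop and 13 mm outside the pocket's inner faces. Origin: centre of the plate's underside, on the worktop; z up. Above the worktop, from x = 0.57 m and 0.55 m up, hangs a gantry: swing low and drawn in.
- pocket (a point): Centre of the pocket's floor, 6 mm above the worktop. The pocket is 37 mm (x) by 80 mm (y) inside, 5 mm of play round a wide cell; straight walls 24 mm above the floor, lip rims 34 mm above it. z up, same axes as the holder: the cell's width goes along y, either way round.
Not all that is in view belongs to the job. Leave any turquoise look-alike of the holder alone.

How it is judged:
By the outcome, as a careful person would: the job done as asked, in the order asked, and still so for the second after the job is handed in, with the robot touching nothing.
It also fails if it takes over 38 s, if anything falls off the work surface, if the arm or the gripper's body presses on something with over 40 N, if the wrist force passes 120 N, or if a joint passes its speed limit or range.

## Working session

There is one attempt and no reset: what is moved stays moved. The work goes in short steps, Python scripts to look and compute and a tool call to move; the robot and the scene stay as the last step left them, time stands still between calls to the robot, and variables do not carry over. Pictures are saved under pics/ and viewed, about 8 in all and at most 12, crops included, and the job is handed in when it is done.

Besides the shell and the picture viewer there is one more tool, called after "Request:" as name([rows], argument=value, ...), one row to a line, values as JSON. play_rows: Moves the arm, as the interface text tells. Shift numbers are shares of 150 mm and turn numbers shares of 45 degrees, none past 1 either way. Its arguments: {"type":"object","properties":{"steps":{"type":"array","items":{"type":"object","properties":{"fingers":{"type":"number"},"offset":{"type":"array","items":{"type":"number","minimum":-1,"maximum":1}},"angular":{"type":"array","items":{"type":"number","minimum":-1,"maximum":1}}}}},"squeeze":{"type":"number"}},"required":["steps"]}

```bash
mkdir -p pics
cat > h.py <<'E'
import numpy as np, cv2
from cell import ctrl
from scipy.spatial.transform import Rotation as R
def rot(q): return R.from_quat(np.r_[q[1:],q[0]]).as_matrix()
def Tt(s):
    T=np.eye(4);T[:3,:3]=rot(s["ee_rot"]);T[:3,3]=s["tool_pos"];return T
def shot(name):
    s=ctrl.state();p=ctrl.grab_frame(name)
    p["W"]=(Tt(s)@p["T_tool_cam"]) if name=="wrist" else np.linalg.inv(p["camera_from_world"])
    return p
def onplane(p,r,c,z):
    d=p["W"][:3,:3]@np.linalg.solve(p["mtx"],[c,r,1]);o=p["W"][:3,3]
    return o+d*(z-o[2])/d[2]
def proj(p,X):
    c=(np.linalg.inv(p["W"])@np.c_[np.atleast_2d(X),np.ones(len(np.atleast_2d(X)))].T)[:3]
    u=p["mtx"]@c;return (u[:2]/u[2]).T
def save(p,f,crop=None,k=1):
    im=p["frame"][:,:,::-1]
    if crop: l,t,r,b=crop;im=im[t:b,l:r]
    cv2.imwrite("pics/"+f,cv2.resize(im,None,fx=k,fy=k,interpolation=cv2.INTER_CUBIC))
E
python3 - <<'E'
from h import *
s=ctrl.state();print(s["time"],s["tool_pos"],s["ee_rot"],s["width"]);print(rot(s["ee_rot"]).round(3))
ims=[]
for n in ["scene","side"]:
    p=shot(n);print(n,p["W"][:3,3].round(3));ims.append(p["frame"])
    for l,z in [("wide_cell_center",.04),("narrow_cell_center",.04),("holder",0),("pocket",.006)]:
        for m in ctrl.mark_of(p,l)[:3]:
            r,c=m["at"][0]*420,m["at"][1]*560;print(l,round(m["confidence"],2),round(r),round(c),onplane(p,r,c,z).round(3))
        if l!="pocket":
          for m in ctrl.regions_of(p,l)[:3]: print("   reg",round(m["confidence"],2),(np.array(m["extent"])*[560,420,560,420]).round())
cv2.imwrite("pics/a.png",ims[0][:,:,::-1]);cv2.imwrite("pics/b.png",ims[1][:,:,::-1])
E
```

```text
0.0 [0.15697121 0.55264643 0.23046473] [-0.56382628  0.56457204  0.42571065 -0.42676548] 0.08560759448938715
[[ 0.273 -0.001 -0.962]
 [ 0.962 -0.002  0.273]
 [-0.002 -1.     0.   ]]
scene [-0.171 -0.564  0.964]
wide_cell_center 0.68 239 342 [ 0.47  -0.203  0.04 ]
   reg 0.87 [328. 222. 358. 257.]
narrow_cell_center 0.7 165 227 [0.471 0.245 0.04 ]
narrow_cell_center 0.29 212 283 [ 0.44  -0.018  0.04 ]
   reg 0.53 [218. 153. 236. 183.]
holder 0.81 207 284 [0.479 0.016 0.   ]
holder 0.59 302 377 [ 0.396 -0.372  0.   ]
   reg 0.91 [254. 187. 318. 230.]
   reg 0.8 [345. 272. 416. 336.]
pocket 0.85 207 286 [0.481 0.008 0.006]
pocket 0.63 302 380 [ 0.398 -0.378  0.006]
side [ 0.092 -0.701  0.744]
wide_cell_center 0.85 264 316 [ 0.462 -0.209  0.04 ]
   reg 0.85 [304. 235. 334. 288.]
narrow_cell_center 0.79 157 232 [0.461 0.22  0.04 ]
   reg 0.56 [225. 143. 238. 172.]
holder 0.66 157 231 [0.481 0.275 0.   ]
holder 0.62 213 271 [0.472 0.009 0.   ]
holder 0.58 348 331 [ 0.399 -0.37   0.   ]
   reg 0.75 [240. 187. 311. 241.]
   reg 0.73 [289. 308. 377. 396.]
pocket 0.87 212 272 [0.473 0.005 0.006]
pocket 0.64 349 333 [ 0.4   -0.376  0.006]
```

View pics/a.png

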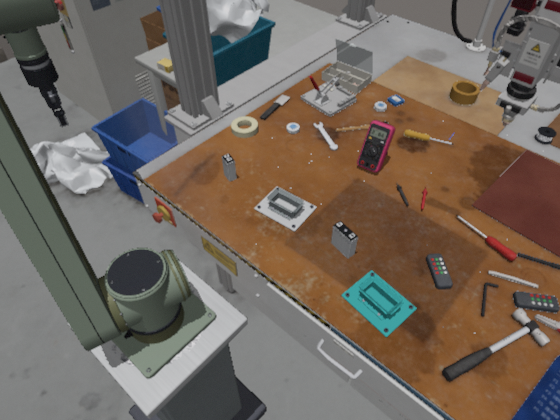

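View pics/b.png

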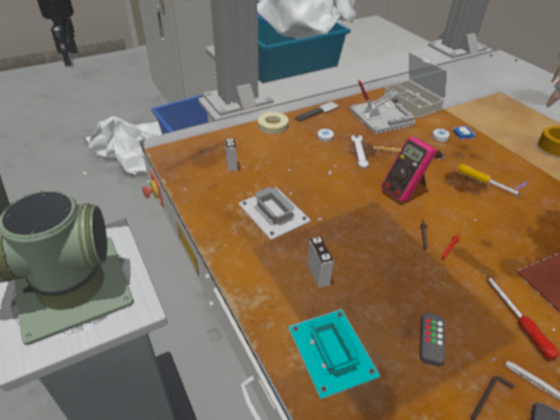

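Scene picture: the grey holder is at (285,207) and a turquoise look-alike at (380,302). A wider cell stands at (343,239) and a narrower one at (229,167). The side picture agrees: wide (319,262), narrow (231,155), holder (273,208), turquoise (333,350).
Candidates in the scene picture: cell A (343,239) and cell B (229,167); holder grey (285,207) and turquoise (380,302). I choose cell A and the grey holder, and will check that with a crop.

Run:
```python
from h import *
p=shot("scene");q=shot("side")
f=lambda p,l,t:cv2.resize(p["frame"][t:t+60,l:l+60,::-1],(390,390),interpolation=cv2.INTER_CUBIC)
cv2.imwrite("pics/c.png",np.hstack([f(p,313,205),f(p,200,137)]))
s=ctrl.state();w=ctrl.grab_frame("wrist");print(w["T_tool_cam"].round(3));print(w["mtx"])
# swing plan: rows with shift in tool axes
yaw=np.arctan2(rot(s["ee_rot"])[1,0],rot(s["ee_rot"])[0,0]);goal=np.array([.43,-.10,.28]);n=16
d=(goal-s["tool_pos"])/n;print(np.degrees(yaw),d)
for i in range(n):
    a=yaw*(1-i/n);tx=np.array([np.cos(a),np.sin(a),0]);tz=np.array([-np.sin(a),np.cos(a),0])
    tz=np.cross(tx,[0,0,-1]);print(i,(np.array([d@tx,-d[2],d@tz])/.15).round(3))
print(np.degrees(yaw)/n/45)
```

```text
[[ 1.     0.     0.002 -0.001]
 [-0.001 -0.321  0.947 -0.144]
 [ 0.001 -0.947 -0.321  0.084]
 [ 0.     0.     0.     1.   ]]
[[322.79358033   0.         274.80316196]
 [  0.         322.79358033 207.60887487]
 [  0.           0.           1.        ]]
74.14059921147712 [ 0.01705411 -0.04082096  0.00304038]
0 [-0.231 -0.02  -0.184]
1 [-0.215 -0.02  -0.202]
2 [-0.198 -0.02  -0.218]
3 [-0.18  -0.02  -0.234]
4 [-0.16  -0.02  -0.248]
5 [-0.14 -0.02 -0.26]
6 [-0.118 -0.02  -0.27 ]
7 [-0.096 -0.02  -0.279]
8 [-0.073 -0.02  -0.286]
9 [-0.05  -0.02  -0.291]
10 [-0.026 -0.02  -0.294]
11 [-0.003 -0.02  -0.295]
12 [ 0.021 -0.02  -0.294]
13 [ 0.045 -0.02  -0.291]
14 [ 0.068 -0.02  -0.287]
15 [ 0.091 -0.02  -0.28 ]
0.10297305446038489
```

View pics/c.png

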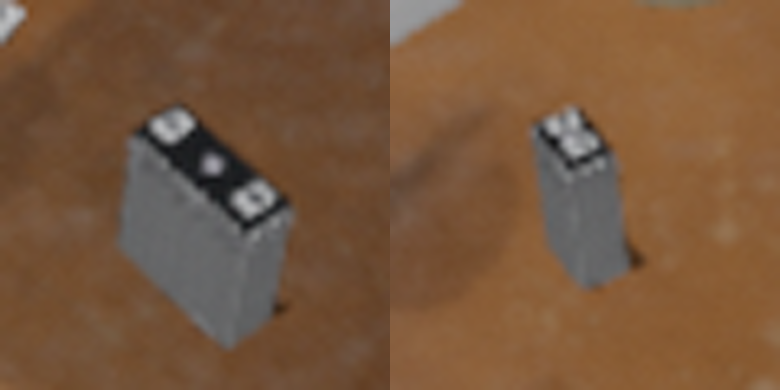

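The left crop shows a long top with well-separated terminals, so it is the wide cell (A). The right crop is the narrow one (B). Swinging over now.

Request:
play_rows([
  {"fingers":-1,"offset":[-0.231,-0.02,-0.184],"angular":[0,0.103,0]},
  {"fingers":-1,"offset":[-0.215,-0.02,-0.202],"angular":[0,0.103,0]},
  {"fingers":-1,"offset":[-0.198,-0.02,-0.218],"angular":[0,0.103,0]},
  {"fingers":-1,"offset":[-0.18,-0.02,-0.234],"angular":[0,0.103,0]},
  {"fingers":-1,"offset":[-0.16,-0.02,-0.248],"angular":[0,0.103,0]},
  {"fingers":-1,"offset":[-0.14,-0.02,-0.26],"angular":[0,0.103,0]},
  {"fingers":-1,"offset":[-0.118,-0.02,-0.27],"angular":[0,0.103,0]},
  {"fingers":-1,"offset":[-0.096,-0.02,-0.279],"angular":[0,0.103,0]},
])

```text
time: 1.75
tool_pos: [0.294, 0.2249, 0.2557]
ee_rot: [0.671, -0.671, -0.224, 0.223]
wrist_force: [0.6, -0.1, 0.1]
width: 0.0854
```

Request:
play_rows([
  {"fingers":-1,"offset":[-0.073,-0.02,-0.286],"angular":[0,0.103,0]},
  {"fingers":-1,"offset":[-0.05,-0.02,-0.291],"angular":[0,0.103,0]},
  {"fingers":-1,"offset":[-0.026,-0.02,-0.294],"angular":[0,0.103,0]},
  {"fingers":-1,"offset":[0,-0.02,-0.295],"angular":[0,0.103,0]},
  {"fingers":-1,"offset":[0.021,-0.02,-0.294],"angular":[0,0.103,0]},
  {"fingers":-1,"offset":[0.045,-0.02,-0.291],"angular":[0,0.103,0]},
  {"fingers":-1,"offset":[0.068,-0.02,-0.287],"angular":[0,0.103,0]},
  {"fingers":-1,"offset":[0.091,-0.02,-0.28],"angular":[0,0.103,0]},
  {"fingers":-1},
  {"fingers":-1},
])

```text
schema error: expected keys fingers, offset, angular
```

Run:
```python
from h import *
s=ctrl.state();print(s["time"],s["tool_pos"].round(4) if hasattr(s["tool_pos"],"round") else s["tool_pos"],s["q"]);print(rot(s["ee_rot"]).round(3), s["wrist_force"])
p=shot("wrist");save(p,"d.png")
for l,z in [("wide_cell_center",.04),("narrow_cell_center",.04),("holder",0),("pocket",.006)]:
    for m in ctrl.mark_of(p,l)[:3]:
        r,c=m["at"][0]*420,m["at"][1]*560;print(l,round(m["confidence"],2),round(r),round(c),onplane(p,r,c,z).round(3))
```

```text
1.75 [0.294  0.2249 0.2557] [ 6.22036823e-01 -2.89828915e-02  1.92691517e+00 -1.37834127e-04
  1.24251334e+00 -2.21355940e-02]
[[ 0.8    0.001 -0.601]
 [ 0.601  0.001  0.8  ]
 [ 0.001 -1.    -0.   ]] [ 0.63398732 -0.1367657   0.10117835]
narrow_cell_center 0.71 255 386 [0.464 0.227 0.04 ]
holder 0.94 347 289 [0.478 0.017 0.   ]
pocket 0.72 355 289 [0.484 0.008 0.006]
```

View pics/d.png

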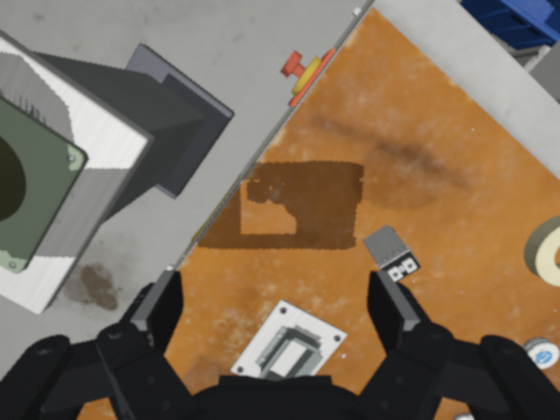

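Wrist picture: narrow cell at (400,252) and grey holder at the bottom (290,345). The second move was refused because its still rows lacked keys, so I'm sending it again.

Request:
play_rows([
  {"fingers":-1,"offset":[-0.06,-0.04,-0.26],"angular":[0,0.103,0]},
  {"fingers":-1,"offset":[-0.05,-0.02,-0.291],"angular":[0,0.103,0]},
  {"fingers":-1,"offset":[-0.026,-0.02,-0.294],"angular":[0,0.103,0]},
  {"fingers":-1,"offset":[0,-0.02,-0.295],"angular":[0,0.103,0]},
  {"fingers":-1,"offset":[0.021,-0.02,-0.294],"angular":[0,0.103,0]},
  {"fingers":-1,"offset":[0.045,-0.02,-0.291],"angular":[0,0.103,0]},
  {"fingers":-1,"offset":[0.068,-0.02,-0.287],"angular":[0,0.103,0]},
  {"fingers":-1,"offset":[0.091,-0.02,-0.28],"angular":[0,0.103,0]},
  {"fingers":-1,"offset":[0,0,0],"angular":[0,0,0]},
  {"fingers":-1,"offset":[0,0,0],"angular":[0,0,0]},
])

```text
time: 3.0
tool_pos: [0.4303, -0.0947, 0.2817]
ee_rot: [0.708, -0.707, 0.0, 0.001]
wrist_force: [0.3, 0.9, 0.1]
width: 0.0853
```

Run:
```python
from h import *
s=ctrl.state();print(s["time"],s["tool_pos"],s["q"]);print(rot(s["ee_rot"]).round(3), s["wrist_force"])
p=shot("wrist");save(p,"e.png")
import pickle;pickle.dump(p,open("hold.pkl","wb"))
for l,z in [("wide_cell_center",.04),("narrow_cell_center",.04),("holder",0),("pocket",.006)]:
    for m in ctrl.mark_of(p,l)[:3]:
        r,c=m["at"][0]*420,m["at"][1]*560;print(l,round(m["confidence"],2),round(r),round(c),onplane(p,r,c,z).round(3))
```

```text
3.0 [ 0.43025852 -0.0947338   0.28165009] [-2.43447432e-01  7.45462411e-02  1.75360624e+00  8.87742588e-04
  1.31507799e+00 -2.44698385e-01]
[[ 1.    -0.001 -0.001]
 [ 0.001  0.001  1.   ]
 [-0.001 -1.     0.001]] [0.27984903 0.89326388 0.11792324]
wide_cell_center 0.7 255 306 [ 0.471 -0.208  0.04 ]
holder 0.93 335 257 [ 0.401 -0.371  0.   ]
holder 0.73 78 317 [0.481 0.011 0.   ]
pocket 0.82 78 318 [0.482 0.011 0.006]
```

View pics/e.png

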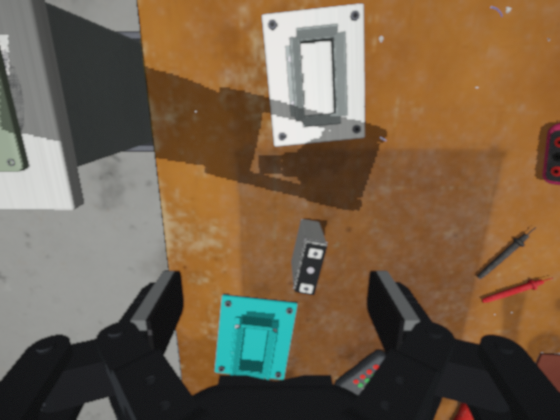

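The wrist picture shows the grey holder at (317,75), the wide cell with its top at (313,268), and the turquoise copy at (257,335). I'll fit silhouettes for accurate poses.

```bash
cat > fit.py <<'E'
from h import *
from scipy.optimize import minimize
def sil(p,x,y,a,dx,dy,z0,z1):
    c=np.array([[i,j] for i in(-dx/2,dx/2) for j in(-dy/2,dy/2)])
    r=c@np.array([[np.cos(a),np.sin(a)],[-np.sin(a),np.cos(a)]])+[x,y]
    P=np.vstack([np.c_[r,np.full(4,z)] for z in(z0,z1)])
    h=cv2.convexHull((proj(p,P)*256).astype(np.int32))
    m=np.zeros((420*4,560*4),np.uint8);cv2.fillConvexPoly(m,(h*4+512-128).astype(np.int32),1,shift=8)
    return cv2.resize(m.astype(np.float32),(560,420),interpolation=cv2.INTER_AREA)
def fit(p,mask,x,y,a,dims):
    M=mask.astype(np.float32)
    f=lambda v:(lambda S:1-np.minimum(S,M).sum()/np.maximum(S,M).sum())(sil(p,*(v*[.001,.001,.01]),*dims))
    b=None
    for k in(0,-8,8):
        v0=np.array([x*1e3,y*1e3,a*100+k])
        r=minimize(f,v0,method="Nelder-Mead",options=dict(initial_simplex=[v0,v0+[4,0,0],v0+[0,4,0],v0+[0,0,6]],xatol=.05,fatol=1e-4))
        if b is None or r.fun<b.fun:b=r
    return b.x[:2].round(1),round(np.degrees(b.x[2]*.01),2),"IoU",round(1-b.fun,3)
C=(.027,.07,0,.08);H=(.116,.15,0,.006)
E
python3 - <<'E'
from fit import *
for n in["wrist","side","scene"]:
    p=shot(n)
    for l,g,d in[("wide_cell_center",(.471,-.207),C),("holder",(.481,.011),H)]:
        for m in ctrl.regions_of(p,l)[:3]:
            M=m["mask"];c=np.argwhere(M).mean(0);q=onplane(p,*c,d[3]/2)
            if np.hypot(*(q[:2]-g))<.05: print(n,l,round(m["confidence"],2),fit(p,M,*g,0,d))
    if n=="wrist":
        v=cv2.cvtColor(p["frame"],cv2.COLOR_RGB2HSV);k=np.uint8((v[...,1]<60));k[180:]=0;k[:,:230]=0;k[:,400:]=0
        K,L,st,_=cv2.connectedComponentsWithStats(k);i=1+st[1:,4].argmax();cs,_=cv2.findContours(np.uint8(L==i),0,1)
        q=np.float32([onplane(p,x[0][1],x[0][0],.006)[:2] for x in cs[0]])*1000;print("plate rect",cv2.minAreaRect(q))
E
```

```text
wrist wide_cell_center 0.85 (array([ 471.4, -207.4]), np.float64(-9.87), 'IoU', np.float64(0.947))
wrist holder 0.56 (array([477.9,  10.5]), np.float64(5.57), 'IoU', np.float64(0.989))
plate rect ((478.0089111328125, 10.311248779296875), (117.17382049560547, 151.51185607910156), 5.46049690246582)
side wide_cell_center 0.97 (array([ 473. , -207.1]), np.float64(-11.19), 'IoU', np.float64(0.949))
side holder 0.85 (array([478.6,  12.9]), np.float64(5.7), 'IoU', np.float64(0.946))
scene wide_cell_center 0.7 (array([ 471.5, -207.4]), np.float64(-9.46), 'IoU', np.float64(0.934))
scene holder 0.62 (array([478.6,   9.2]), np.float64(5.23), 'IoU', np.float64(0.949))
```

Request:
play_rows([
  {"fingers":-1,"offset":[0.069,0.236,-0.188],"angular":[0,0,0]},
  {"fingers":-1,"offset":[0.069,0.236,-0.188],"angular":[0,0,0]},
  {"fingers":-1,"offset":[0.069,0.236,-0.188],"angular":[0,0,0]},
  {"fingers":-1,"offset":[0.069,0.236,-0.188],"angular":[0,0,0]},
  {"fingers":-1,"offset":[0,0,0],"angular":[0,0.113,0]},
  {"fingers":-1,"offset":[0,0,0],"angular":[0,0.113,0]},
  {"fingers":-1,"offset":[0,0,0],"angular":[0,0,0]},
  {"fingers":-1,"offset":[0,0,0],"angular":[0,0,0]},
])

```text
time: 4.5
tool_pos: [0.4711, -0.2085, 0.1408]
ee_rot: [-0.704, 0.704, -0.062, 0.062]
wrist_force: [0.2, -0.3, -0.3]
width: 0.0852
```

```bash
cat > rel.py <<'E'
from h import *
import sys
def rel(x,y,z,yaw):
    s=ctrl.state();T=rot(s["ee_rot"]);d=T.T@(np.array([x,y,z])-s["tool_pos"])
    a=np.radians(yaw);G=np.c_[[np.cos(a),np.sin(a),0],[0,0,-1],[-np.sin(a),np.cos(a),0]]
    print("t",round(s["time"],2),"tcp",np.round(s["tool_pos"],4),"F",np.round(s["wrist_force"],1),"w",round(s["width"],4))
    print("shift",(d/.15).round(3),"turn",(np.degrees(R.from_matrix(T.T@G).as_rotvec())/45).round(3))
rel(*map(float,sys.argv[1:]))
E
python3 rel.py .4717 -.2074 .040 -10
python3 - <<'E'
from fit import *
p=shot("wrist");save(p,"f.png",(180,180,380,420),2)
for m in ctrl.regions_of(p,"wide_cell_center")[:2]: print(m["confidence"],(np.array(m["extent"])*[560,420,560,420]).round(),m["mask"].sum())
P=lambda z:proj(p,[[.4715+a*np.cos(-.1745)-b*np.sin(-.1745),-.2074+a*np.sin(-.1745)+b*np.cos(-.1745),z] for a,b in((-.0135,-.035),(-.0135,.035),(.0135,.035),(.0135,-.035))])
im=p["frame"][:,:,::-1].copy();cv2.polylines(im,[P(.08).round().astype(int)],True,(0,255,0));cv2.imwrite("pics/f.png",cv2.resize(im[150:,150:410],None,fx=2,fy=2))
E
```

```text
t 4.5 tcp [ 0.4711 -0.2085  0.1408] F [ 0.2 -0.3 -0.3] w 0.0852
shift [0.002 0.672 0.008] turn [-0.    -0.002  0.   ]
0.65 [255. 155. 298. 271.] 4402
```

View pics/f.png

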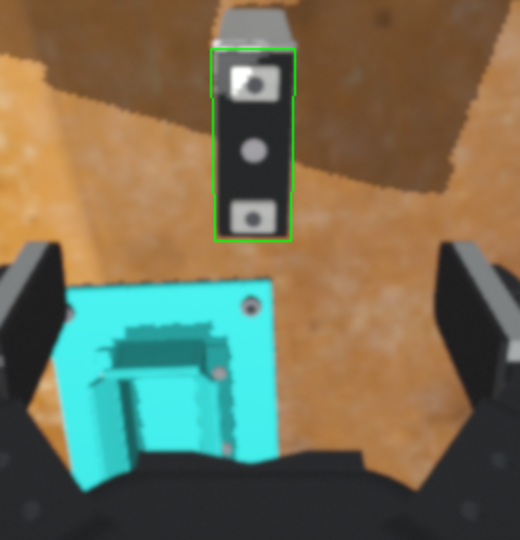

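The predicted top outline (green) matches the cell top at crop (253,145), and the jaws straddle it. Descending and gripping.

Request:
play_rows([
  {"fingers":-1,"offset":[0.002,0.2,0.008],"angular":[0,0,0]},
  {"fingers":-1,"offset":[0,0.2,0],"angular":[0,0,0]},
  {"fingers":-1,"offset":[0,0.15,0],"angular":[0,0,0]},
  {"fingers":-1,"offset":[0,0.122,0],"angular":[0,0,0]},
  {"fingers":-1,"offset":[0,0,0],"angular":[0,0,0]},
  {"fingers":-1,"offset":[0,0,0],"angular":[0,0,0]},
])

```text
time: 5.2
tool_pos: [0.4718, -0.2073, 0.0404]
ee_rot: [-0.704, 0.704, -0.062, 0.063]
wrist_force: [0.3, -0.5, -0.2]
width: 0.0853
```

Request:
play_rows([
  {"fingers":1,"offset":[0,0,0],"angular":[0,0,0]},
  {"fingers":1,"offset":[0,0,0],"angular":[0,0,0]},
  {"fingers":1,"offset":[0,0,0],"angular":[0,0,0]},
  {"fingers":1,"offset":[0,0,0],"angular":[0,0,0]},
  {"fingers":1,"offset":[0,0,0],"angular":[0,0,0]},
  {"fingers":1,"offset":[0,0,0],"angular":[0,0,0]},
  {"fingers":1,"offset":[0,0,0],"angular":[0,0,0]},
  {"fingers":1,"offset":[0,0,0],"angular":[0,0,0]},
], squeeze=50)

```text
time: 6.0
tool_pos: [0.4718, -0.2074, 0.0405]
ee_rot: [-0.704, 0.704, -0.062, 0.063]
wrist_force: [0.6, 0.1, 6.8]
width: 0.0263
```

```bash
python3 rel.py .4717 -.2074 .130 -10
python3 - <<'E'
from fit import *
for n in ["scene","side"]:
    p=shot(n)
    for m in ctrl.regions_of(p,"wide_cell_center")[:2]: print(n,m["confidence"],(np.array(m["extent"])*[560,420,560,420]).round())
E
```

```text
t 6.0 tcp [ 0.4718 -0.2074  0.0405] F [0.6 0.1 6.8] w 0.0263
shift [-0.    -0.597 -0.   ] turn [ 0.    -0.004  0.001]
scene 0.82 [331. 232. 355. 256.]
side 0.97 [307. 242. 335. 288.]
```

Request:
play_rows([
  {"fingers":1,"offset":[0,-0.1,0],"angular":[0,0,0]},
  {"fingers":1,"offset":[0,-0.15,0],"angular":[0,0,0]},
  {"fingers":1,"offset":[0,-0.2,0],"angular":[0,0,0]},
  {"fingers":1,"offset":[0,-0.15,0],"angular":[0,0,0]},
  {"fingers":1,"offset":[0,0,0],"angular":[0,0,0]},
  {"fingers":1,"offset":[0,0,0],"angular":[0,0,0]},
  {"fingers":1,"offset":[0,0,0],"angular":[0,0,0]},
])

```text
time: 6.9
tool_pos: [0.4702, -0.2067, 0.128]
ee_rot: [0.705, -0.704, 0.064, -0.062]
wrist_force: [0.1, -0.0, -2.9]
width: 0.0262
```

```bash
python3 rel.py .478 .0105 .130 5.5
python3 - <<'E'
from fit import *
# where is the cell in the hand: fit in side/scene with foot at tcpz-.0405
z=ctrl.state()["tool_pos"][2]-.0405
for n in ["side","scene"]:
    p=shot(n)
    for m in ctrl.regions_of(p,"wide_cell_center")[:1]: print(n,m["confidence"],fit(p,m["mask"],.4718,-.2074,-.175,(.027,.07,z,z+.08)), proj(p,[[.4718,-.2074,z]]))
save(p,"g.png",(300,180,400,280),5)
E
```

```text
t 6.9 tcp [ 0.4702 -0.2067  0.128 ] F [ 0.1 -0.  -2.9] w 0.0262
shift [-0.205 -0.011  1.434] turn [-0.002 -0.349 -0.005]
side 0.74 (array([ 473.5, -217.6]), np.float64(-32.16), 'IoU', np.float64(0.71)) [[321.01668997 246.10122542]]
scene 0.96 (array([ 470.9, -207.8]), np.float64(-17.49), 'IoU', np.float64(0.57)) [[345.3787905  228.50946197]]
```

View pics/g.png

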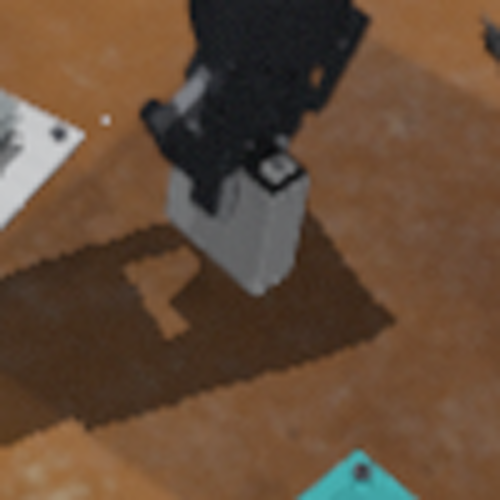

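The cell is held upright in the jaws at crop (240,220), and the wrist force of -2.9 N matches 0.30 kg. Carrying it to the holder.

Request:
play_rows([
  {"fingers":1,"offset":[-0.021,-0.002,0.15],"angular":[0,0,0]},
  {"fingers":1,"offset":[-0.04,-0.002,0.28],"angular":[0,0,0]},
  {"fingers":1,"offset":[-0.043,-0.002,0.3],"angular":[0,0,0]},
  {"fingers":1,"offset":[-0.043,-0.002,0.3],"angular":[0,0,0]},
  {"fingers":1,"offset":[-0.036,-0.002,0.25],"angular":[0,0,0]},
  {"fingers":1,"offset":[-0.022,-0.001,0.154],"angular":[0,0,0]},
  {"fingers":1,"offset":[0,0,0],"angular":[0,-0.116,0]},
  {"fingers":1,"offset":[0,0,0],"angular":[0,-0.117,0]},
  {"fingers":1,"offset":[0,0,0],"angular":[0,-0.116,0]},
  {"fingers":1,"offset":[0,0,0],"angular":[0,0,0]},
])

```text
time: 8.1
tool_pos: [0.4791, 0.01, 0.1311]
ee_rot: [0.706, -0.706, -0.034, 0.034]
wrist_force: [0.5, -0.8, -2.3]
width: 0.0266
```

Request:
play_rows([
  {"fingers":1,"offset":[0,0,0],"angular":[0,0,0]},
  {"fingers":1,"offset":[0,0,0],"angular":[0,0,0]},
])

```text
time: 8.3
tool_pos: [0.4792, 0.0098, 0.1314]
ee_rot: [0.706, -0.706, -0.033, 0.034]
wrist_force: [-0.1, 0.1, -2.4]
width: 0.0266
```

```bash
python3 rel.py .478 .0105 .130 5.5
python3 - <<'E'
from h import *
s=ctrl.state();print(rot(s["ee_rot"]).round(4))
p=shot("wrist");im=p["frame"][:,:,::-1].copy()
# cell in hand: centre on tool z offset 0, foot 40.5mm beyond tcp ; draw top outline & lip rim outline
T=Tt(s)
def box(Tm,dx,dy,pts): return proj(p,[(Tm@[a*dx/2,*( (pts,) ),b*dy/2,1])[:3] for a,b in((-1,-1),(-1,1),(1,1),(1,-1))])
cv2.polylines(im,[box(T,.027,.07,-.0395).round().astype(int)],True,(0,255,0))
a=np.radians(5.5);c,q=np.cos(a),np.sin(a)
for dx,dy,z in((.037+.026,.08+.026,.04),(.116,.15,.006)):
    P=[[.478+i*dx/2*c-j*dy/2*q,.0105+i*dx/2*q+j*dy/2*c,z] for i,j in((-1,-1),(-1,1),(1,1),(1,-1))]
    cv2.polylines(im,[proj(p,P).round().astype(int)],True,(255,0,255))
cv2.imwrite("pics/i.png",cv2.resize(im[20:320,120:440],None,fx=1.9,fy=1.9))
E
```

```text
t 8.3 tcp [0.4792 0.0098 0.1314] F [-0.1  0.1 -2.4] w 0.0266
shift [-0.008  0.009  0.005] turn [-0.    -0.001 -0.   ]
[[ 9.955e-01 -3.000e-04 -9.470e-02]
 [ 9.470e-02  1.000e-04  9.955e-01]
 [-3.000e-04 -1.000e+00  1.000e-04]]
```

View pics/i.png

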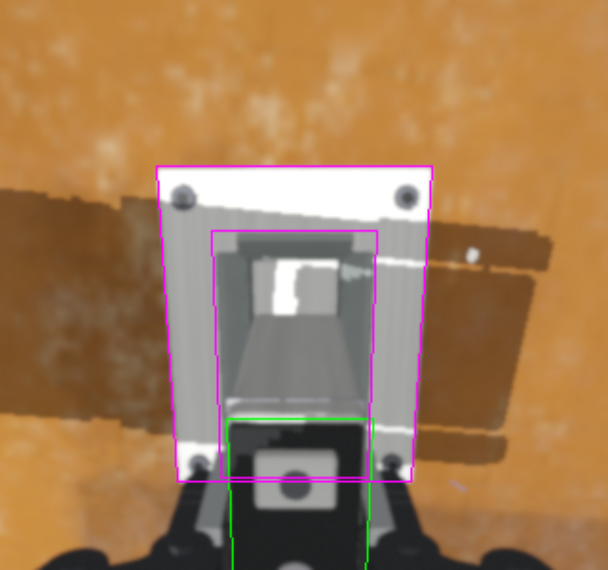

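The predicted plate, lip-rim and cell-top outlines all match the picture to about 1 mm. Descending, slower near the lips.

Request:
play_rows([
  {"fingers":1,"offset":[-0.008,0.1,0.005],"angular":[0,0,0]},
  {"fingers":1,"offset":[0,0.12,0],"angular":[0,0,0]},
  {"fingers":1,"offset":[0,0.08,0],"angular":[0,0,0]},
  {"fingers":1,"offset":[0,0.04,0],"angular":[0,0,0]},
  {"fingers":1,"offset":[0,0.04,0],"angular":[0,0,0]},
  {"fingers":1,"offset":[0,0.04,0],"angular":[0,0,0]},
  {"fingers":1,"offset":[0,0,0],"angular":[0,0,0]},
])

```text
time: 9.05
tool_pos: [0.4778, 0.0105, 0.0681]
ee_rot: [0.706, -0.706, -0.034, 0.034]
wrist_force: [-0.7, -0.3, -3.0]
width: 0.0263
```

Request:
play_rows([
  {"fingers":1,"offset":[0,0.03,0],"angular":[0,0,0]},
  {"fingers":1,"offset":[0,0.03,0],"angular":[0,0,0]},
  {"fingers":1,"offset":[0,0.03,0],"angular":[0,0,0]},
  {"fingers":1,"offset":[0,0.02,0],"angular":[0,0,0]},
  {"fingers":1,"offset":[0,0,0],"angular":[0,0,0]},
  {"fingers":1,"offset":[0,0,0],"angular":[0,0,0]},
])

```text
time: 9.65
tool_pos: [0.4781, 0.0105, 0.052]
ee_rot: [0.706, -0.706, -0.034, 0.034]
wrist_force: [0.4, -0.7, -2.9]
width: 0.0262
```

```bash
python3 rel.py .478 .0105 .0465 5.5
```

```text
t 9.65 tcp [0.4781 0.0105 0.052 ] F [ 0.4 -0.7 -2.9] w 0.0262
shift [-0.     0.037  0.   ] turn [-0.  0.  0.]
```

Free descent with about 5.5 mm left, so I'm going on in ~1 mm rows until the floor pushes back.

Request:
play_rows([
  {"fingers":1,"offset":[0,0.01,0],"angular":[0,0,0]},
  {"fingers":1,"offset":[0,0.01,0],"angular":[0,0,0]},
  {"fingers":1,"offset":[0,0.01,0],"angular":[0,0,0]},
  {"fingers":1,"offset":[0,0,0],"angular":[0,0,0]},
  {"fingers":1,"offset":[0,0,0],"angular":[0,0,0]},
])

```text
time: 10.15
tool_pos: [0.478, 0.0105, 0.0475]
ee_rot: [0.706, -0.706, -0.034, 0.034]
wrist_force: [0.5, 0.6, -2.3]
width: 0.0265
```

Request:
play_rows([
  {"fingers":1,"offset":[0,0.007,0],"angular":[0,0,0]},
  {"fingers":1,"offset":[0,0,0],"angular":[0,0,0]},
  {"fingers":1,"offset":[0,0,0],"angular":[0,0,0]},
])

```text
time: 10.45
tool_pos: [0.478, 0.0105, 0.0465]
ee_rot: [0.706, -0.706, -0.034, 0.034]
wrist_force: [0.1, -0.6, -3.2]
width: 0.0262
```

Request:
play_rows([
  {"fingers":1,"offset":[0,0.005,0],"angular":[0,0,0]},
  {"fingers":1,"offset":[0,0,0],"angular":[0,0,0]},
  {"fingers":1,"offset":[0,0,0],"angular":[0,0,0]},
])

```text
time: 10.75
tool_pos: [0.4781, 0.0105, 0.0464]
ee_rot: [0.706, -0.706, -0.034, 0.034]
wrist_force: [-2.3, 0.4, 5.8]
width: 0.0267
```

Request:
play_rows([
  {"fingers":1,"offset":[0,0.005,0],"angular":[0,0,0]},
  {"fingers":1,"offset":[0,0,0],"angular":[0,0,0]},
  {"fingers":1,"offset":[0,0,0],"angular":[0,0,0]},
])

```text
time: 11.05
tool_pos: [0.4781, 0.0105, 0.0464]
ee_rot: [0.706, -0.706, -0.034, 0.034]
wrist_force: [-3.5, 1.2, 12.9]
width: 0.0264
```

The floor is reached at TCP z = 0.0464 m, as predicted (0.0465), with +13 N at the wrist. Easing the press off, then releasing.

Request:
play_rows([
  {"fingers":1,"offset":[0,-0.007,0],"angular":[0,0,0]},
  {"fingers":1,"offset":[0,0,0],"angular":[0,0,0]},
  {"fingers":-1,"offset":[0,0,0],"angular":[0,0,0]},
  {"fingers":-1,"offset":[0,0,0],"angular":[0,0,0]},
  {"fingers":-1,"offset":[0,0,0],"angular":[0,0,0]},
  {"fingers":-1,"offset":[0,0,0],"angular":[0,0,0]},
  {"fingers":-1,"offset":[0,0,0],"angular":[0,0,0]},
  {"fingers":-1,"offset":[0,0,0],"angular":[0,0,0]},
  {"fingers":-1,"offset":[0,0,0],"angular":[0,0,0]},
])

```text
time: 11.95
tool_pos: [0.478, 0.0105, 0.046]
ee_rot: [0.706, -0.706, -0.034, 0.034]
wrist_force: [0.6, 0.2, -0.1]
width: 0.0854
```

```bash
python3 rel.py .478 .0105 .20 5.5
```

```text
t 11.95 tcp [0.478  0.0105 0.046 ] F [ 0.6  0.2 -0.1] w 0.0854
shift [-0.    -1.027  0.   ] turn [-0.  0. -0.]
```

Rising straight up, then back in −y so the wrist camera can see the cell.

Request:
play_rows([
  {"fingers":-1,"offset":[0,-0.1,0],"angular":[0,0,0]},
  {"fingers":-1,"offset":[0,-0.2,0],"angular":[0,0,0]},
  {"fingers":-1,"offset":[0,-0.3,0],"angular":[0,0,0]},
  {"fingers":-1,"offset":[0,-0.3,0],"angular":[0,0,0]},
  {"fingers":-1,"offset":[0,-0.1,-0.25],"angular":[0,0,0]},
  {"fingers":-1,"offset":[0,0,-0.25],"angular":[0,0,0]},
  {"fingers":-1,"offset":[0,0,-0.2],"angular":[0,0,0]},
  {"fingers":-1,"offset":[0,0,0],"angular":[0,0,0]},
  {"fingers":-1,"offset":[0,0,0],"angular":[0,0,0]},
])

```text
time: 12.85
tool_pos: [0.4878, -0.0942, 0.1958]
ee_rot: [0.707, -0.706, -0.033, 0.034]
wrist_force: [-0.9, 0.1, -0.6]
width: 0.0853
```

```bash
python3 rel.py .478 .0105 .20 5.5
python3 - <<'E'
from fit import *
p=shot("wrist");im=p["frame"][:,:,::-1].copy()
for m in ctrl.regions_of(p,"wide_cell_center")[:2]: print(m["confidence"],fit(p,m["mask"],.478,.0105,.096,(.027,.07,.036,.086)))
a=np.radians(5.5);c,q=np.cos(a),np.sin(a)
P=[[.478+i*.0135*c-j*.035*q,.0105+i*.0135*q+j*.035*c,.086] for i,j in((-1,-1),(-1,1),(1,1),(1,-1))]
cv2.polylines(im,[proj(p,P).round().astype(int)],True,(0,255,0))
s=shot("side");a=cv2.resize(s["frame"][140:260,200:320,::-1],(400,400));b=cv2.resize(im[:400,80:480],(400,400))
cv2.imwrite("pics/j.png",np.hstack([b,a]))
for m in ctrl.mark_of(s,"narrow_cell_center")[:1]: print(onplane(s,m["at"][0]*420,m["at"][1]*560,.04).round(3))
E
```

```text
t 12.85 tcp [ 0.4878 -0.0942  0.1958] F [-0.9  0.1 -0.6] w 0.0853
shift [ 0.001 -0.027  0.701] turn [-0.001 -0.002 -0.001]
0.97 (array([477.5,  10.7]), np.float64(6.22), 'IoU', np.float64(0.966))
0.71 (array([507.4,  19.5]), np.float64(6.58), 'IoU', np.float64(0.304))
[0.458 0.225 0.04 ]
```

View pics/j.png

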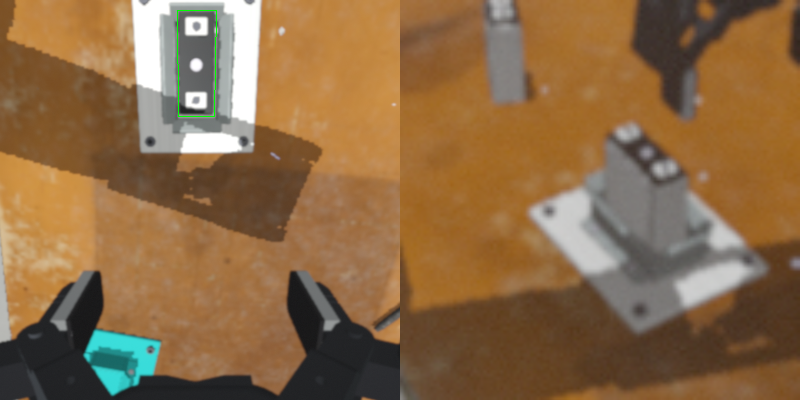

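The wide cell stands upright in the grey pocket. Its top at (196,63) in the left half lies on the outline predicted for a seated cell (top at 86 mm). The narrow cell still stands at (505,50) in the right half, and the gripper is clear.

```bash
python3 -c "
from cell import ctrl
print(ctrl.finish_job())"
```

```text
the job is handed in; nothing more can be done
None
```

I loaded the wide cell into the grey holder's pocket and handed the job in at about 13 s of the 38 s. I gripped it across its 27 mm thickness and lowered it until the pocket floor pushed back. That happened at TCP height 46.4 mm, against 46.5 mm predicted, with about 13 N at the wrist. I then eased off, let go and backed the arm away.

**Last checks:**
- **Wide cell:** it stands upright, within about 1 mm and 1° of the pocket's measured centre and angle. Its top matches the height expected for a seated cell.
- **Narrow cell:** it still stands where it was; its position reads within about 5 mm of the first reading, which is within the detector's scatter.
- **Holder look-alike:** I did not touch the turquoise one.

**What failed or disagreed:**
- One move call was refused for missing keys and sent again; nothing moved in between.
- While the cell hung in the jaws, the silhouette fits were poor because the fingers hid part of it. I relied on the wrist picture with the predicted outlines instead.
- In the final picture the detector also gave a second, weaker detection of a wide cell. It did not fit the seated cell's outline, and I did not look into it further.

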